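# Clear the dust cover and set out the record things

## Robot

A 6-joint arm with a two-finger parallel gripper is mounted at the origin on the work surface. World frame = base frame: x ahead of the robot, y to its left, z up, the work surface at z = 0. Lengths are in m, angles in rad, forces in N, time in s.
With the tool pointing down it reaches from about 0.375 to 0.9 m from the base axis. Payload 3.1 kg.
Tool frame: the origin (TCP) lies on the centre line of the jaws, within the pads' length; the fingertips stand 22 mm ahead of it and the grasp point (between the pads) lies 3 mm ahead of it; z points along the fingers, y is the line along which they close (so a half turn about z gives the same grasp; the last joint's range is limited). The gripper opens to 85 mm and grips with 20 to 120 N. Pads are 22 mm wide; open, the fingers measure 114 mm over their backs; the gripper's body (76 mm by 85 mm) begins 54 mm behind the grasp point. The pads swing forward as they close: fully open they stand 13 mm farther back than shut.
Start: joints at [1.141, 0.527, 1.433, -0, 1.181, -0.178], TCP at [0.155, 0.605, 0.253] pointing down, gripper open.
Joint ranges: [-3.08, 3.08], [-0.75, 2.2], [0.22, 2.44], [-1.43, 4.57], [0, 2.65], [-2.85, 2.85]. Speed limits (rad/s): [2.79, 2.79, 3.14, 3.14, 3.14, 3.14].

## Interface

Orientations are given as a unit quaternion [x, y, z, w].
In Python, from station import manip, imaging, job, sense gives the robot as it stands (manip), with the cameras (imaging), the readings as plain functions and the job (job).
- The arm moves only by the tool shift_gripper, called after ">>>" as name(argument=value, ...) on one line, values as JSON. Schema: {"type":"object","properties":{"rows":{"type":"array","items":{"type":"number"},"minItems":5,"maxItems":100},"force":{"type":"number"},"only":{"type":"string"},"quiet":{"type":"boolean"},"lines":{"type":"string"}},"required":["rows"],"additionalProperties":false}. rows is one flat list of numbers that holds 1 to 20 rows one after another, with no inner brackets; each row has 5 numbers: dx, dy, dz in m, then a turn about the tool's z in rad, then the opening from 0.0 (shut) to 1.0 (fully open); each row is the pose to reach, as a shift and turn from the pose commanded when the call began, along the tool's axes at that moment; what a row does not reach only later rows make up. A row lasts 1/10 s, in which the tool goes at most 0.05 m and 0.15 rad, less where a joint would pass 70% of its speed; a pose out of reach is approached as far as the arm can. The fingers move at their own pace and stop on an object; force is the grip in N (left out, the last holds). Time passes only in rows, so rows that do not move let the fingers close. The tool returns the time, the measured TCP pose, the force, the opening and the grip force at its end. only (a regular expression) keeps the lines of the reply that match it, lines (a string "A,B") keeps lines A to B, and quiet returns only ok. Input that does not fit is refused with a message, and nothing moves.
- sense(): the state, without advancing time (a new reading comes with each control period).
- imaging.snapshot(name): name is "scene" or "side" or "wrist"; returns a dict with "pixels" (384x512x3 uint8, red, green, blue), "range_z" (384x512 float32, m along the optical axis (not along the pixel's ray), 0 where there is no reading), "fov_y" (degrees; the focal length in pixels is half the picture's height over the tangent of half this angle, whatever the lens; pixels are square), "cx", "cy" (the principal point, pixels), "R" (3x3) and "t" (3): a world point X has camera coordinates R X + t; the wrist camera has in their place "hand_eye" (4x4, takes a point from camera to tool coordinates, whose origin is the TCP and whose axes are the flange's). Camera axes: x right, y down, z forward; pixel columns grow to the right and rows downward; lengths in m; the calibration is good to about 2 mm. A picture is of the moment at which its call begins: read the wrist's pose just before it.
- job.sign_off(): hands the job in; it is judged then, once.
The state is a dict: "t": time; "q": joint angles; "qd": joint speeds; "tau": joint torques, N m; "tcp_pos": TCP position; "tool_rot": TCP orientation; "force": force on the tool from outside, world axes, zero at the start; "ft_torque": the same for the moment, N m; "finger_gap": opening from 0.0 (shut) to 1.0 (fully open); "gripper_force": force on a finger pad.
Only numpy, scipy, OpenCV 4.12 (cv2) and the standard library are available. Lean on these libraries where they do the work, as an engineer would, in place of code of your own. Each camera call takes 0.05 s, during which the arm holds its last target. There are 200 camera calls.

## Task

The turntable is about to be used, so clear the five things off its dust cover: stand the steel cup on the bamboo coaster, and set out the record-care things in a row in front of the black record stand. The amber bottle stands in front of the middle of the stand, its centre about 7 cm from the stand's front edge; the wooden record brush lies about 8 cm to the left of the bottle (centre to centre, left as seen from the robot), pad down and pointing straight at the stand, and the copper record weight sits about 8 cm to the right of the bottle, with the yellow adapter centred on top of it. Keep the centres of these three in line, parallel to the stand, and leave the potted succulent and the blue spectacles case where they are.

Things in the scene. Friction and masses are not known exactly. Their poses are not given: they have to be found in the camera images.
- cup: Stainless steel drinking cup, open at the top, round: 58 mm across at the foot, 65 mm at the rim, 88 mm high, wall 3 mm, 110 g. Origin: centre of its underside; z up its axis. Starts upright on the dust cover.
- bottle: Small closed amber bottle of stylus cleaner with white label and black cap: 30 mm diameter over the lower half, narrower neck and cap, 65 mm high, about 50 g. Origin: centre of its underside; z up its axis. Starts upright on the dust cover.
- brush: Record brush, an oblong block: brown wooden handle (28 mm wide) over a black pad (30 mm wide), 95 mm long and 30 mm high in all, about 90 g. Origin: centre of its underside (the pad); x along its length, y across, z up. Both ends are alike. Starts pad down on the dust cover.
- weight: Copper-coloured record weight, a solid puck 64 mm in diameter and 30 mm high with a thin black band round its side, flat top, about 300 g. Origin: centre of its underside; z up. Starts flat on the dust cover.
- adapter: Yellow plastic 45 adapter, a flat ring 38 mm in diameter and 12 mm high with an 8 mm hole, about 20 g. Origin: centre of its underside; z up. Starts flat on the dust cover.
- stand: Black plastic record stand, empty, fixed to the cube top: 70 mm deep (x), 180 mm wide (y), a 24 mm high lip along its front edge and a leaning backrest up to 91 mm high behind it. Origin: centre of its underside, at table height; its front edge is the long edge 35 mm from the origin on its -x side, which faces the robot; +y is towards its left end as seen from the robot.
- coaster: Round bamboo coaster, fixed to the cube top, 95 mm in diameter, 8 mm thick, flat. Origin: centre of its underside, at table height.
- turntable: Turntable, fixed, 350 mm deep (x) and 420 mm wide (y), dark wooden plinth, with its clear plastic dust cover shut. Origin: centre of its underside, at table height; its front (-x, with the chrome speed lever and knob) faces the robot. The cover's flat top, on which the five things start, is 132 mm above the origin and reaches from x = -125 to +175 mm and y = -205 to +205 mm in this frame.
- plant: Bystander: potted succulent, terracotta pot 68 mm in diameter, 83 mm high in all, loose, on the cube top. Origin: centre of its underside. To be left alone.
- case: Bystander: blue spectacles case, 60 x 155 x 36 mm, loose, on the cube top. Origin: centre of its underside; y along its length. To be left alone.

How it is judged:
At the end, for the whole second after the job is handed in: Cup upright on coaster, within 15 mm. Bottle, brush, weight centres 7 cm in front of the stand, +/-15 mm; bottle within 15 mm of its middle; brush left, weight right, each 65-95 mm from the bottle; brush square within 0.2 rad; adapter on weight within 10 mm. All at rest; plant, case moved < 15 mm (horizontal distance between cup and coaster below 0.015 m and z of cup in the frame of coaster between 0.005 and 0.011 m and angle between each of cup, bottle, brush, weight, adapter's own z axis and vertical below 0.1 rad and x of bottle in the frame of stand between -0.12 and -0.09 m and y of bottle in the frame of stand between -0.015 and 0.015 m and height (world z) of each of bottle, brush, weight below 0.004 m and x of brush in the frame of stand between -0.12 and -0.09 m and y of brush in the frame of stand above 0.05 m and horizontal distance between brush and bottle between 0.065 and 0.095 m and angle between the x axis of brush and the x axis of stand, either way round below 0.2 rad and x of weight in the frame of stand between -0.12 and -0.09 m and y of weight in the frame of stand below -0.05 m and horizontal distance between weight and bottle between 0.065 and 0.095 m and horizontal distance between adapter and weight below 0.01 m and z of adapter in the frame of weight between 0.027 and 0.033 m and linear speed of each of cup, bottle, brush, weight, adapter below 0.02 m/s and distance of each of plant, case from where it was at the start of the episode below 0.015 m); the robot touches nothing.
It fails at once if the potted succulent is knocked or moved more than 15 mm (distance of plant from where it was at the start of the episode above 0.015 m).
It fails at once if the spectacles case is knocked or moved more than 15 mm (distance of case from where it was at the start of the episode above 0.015 m).
It also fails if it takes over 136 s, if anything falls off the work surface, if the arm or the gripper's body presses on something with over 40 N, if the wrist force passes 120 N, or if a joint passes its speed limit or range.

## Working session

There is one attempt and no reset: what is moved stays moved. The work goes in short steps, Python scripts to look and compute and a tool call to move; the robot and the scene stay as the last step left them, time stands still between calls to the robot, and variables do not carry over. Pictures are saved under pics/ and viewed, at most 14 in all, crops included, and the job is handed in when it is done.

```bash
ls; mkdir -p pics
```

Create h.py:
```python
import numpy as np, cv2
from station import manip, imaging, job, sense
from scipy.spatial.transform import Rotation as Ro
def snap(n):
    s=sense(); d=imaging.snapshot(n)
    f=d["pixels"].shape[0]/2/np.tan(np.radians(d["fov_y"])/2)
    v,u=np.mgrid[0:384,0:512]; z=d["range_z"]
    P=np.stack([(u-d["cx"])/f*z,(v-d["cy"])/f*z,z],-1)
    if "R" in d: W=(P-np.array(d["t"]))@np.array(d["R"])
    else:
        H=np.array(d["hand_eye"]); T=P@H[:3,:3].T+H[:3,3]
        W=T@Ro.from_quat(s["tool_rot"]).as_matrix().T+np.array(s["tcp_pos"])
    W[z==0]=np.nan
    return d["pixels"],W,d
def save(p,n): cv2.imwrite("pics/"+n+".png",p[...,::-1])
```

Run:
```python
from h import *
s=sense(); print(s)
for n in ["scene","side","wrist"]:
    p,W,d=snap(n); save(p,n+"0"); np.savez("pics/"+n+"0.npz",p=p,W=W); print(n,d["fov_y"],d["cx"],d["cy"],(-np.array(d["R"]).T@d["t"]) if "R" in d else d["hand_eye"])
a=[cv2.imread(f"pics/{n}0.png") for n in ["scene","side"]]
```

```text
pics
station.py
{'t': 0.0, 'q': array([ 1.14147588e+00,  5.28473767e-01,  1.43392286e+00, -4.41088921e-05,
        1.18140594e+00, -1.78530570e-01]), 'qd': array([-0.0013013 ,  0.0007302 ,  0.00117843,  0.00079921, -0.00078974,
       -0.00027801]), 'tau': array([-3.58295501e-04, -4.42351520e+01, -1.78021038e+01, -2.05556817e-04,
        8.51284247e-03,  5.39442283e-06]), 'tcp_pos': array([0.15481763, 0.60481613, 0.25232237]), 'tool_rot': array([ 1.25058177e-01,  9.92148795e-01, -1.06041778e-03, -3.11218450e-04]), 'force': array([-0.69185711,  0.47954823,  0.16776346]), 'ft_torque': array([-0.01348776,  0.00213172, -0.00791414]), 'gripper_force': 0.0, 'finger_gap': 1.006014157840926}
scene 42.370852278436274 253.49433231052762 194.1627434676883 [ 1.1088618  -0.76855838  0.91552614]
side 55.68315094707445 257.2139368101713 189.76518800312533 [ 0.18671119 -0.55094085  0.74764185]
wrist 60.18979709235306 256.905838556953 196.59548689233625 [[ 4.50226177e-04 -9.57570943e-01 -2.88197305e-01  7.35219881e-02]
 [ 9.99999895e-01  4.56319996e-04  4.60356842e-05  3.35680874e-04]
 [ 8.74277599e-05 -2.88197296e-01  9.57571047e-01 -1.21208696e-01]
 [ 0.00000000e+00  0.00000000e+00  0.00000000e+00  1.00000000e+00]]
```

View pics/scene0.png

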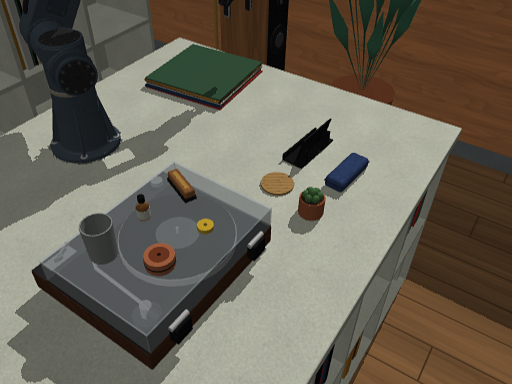

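View pics/side0.png

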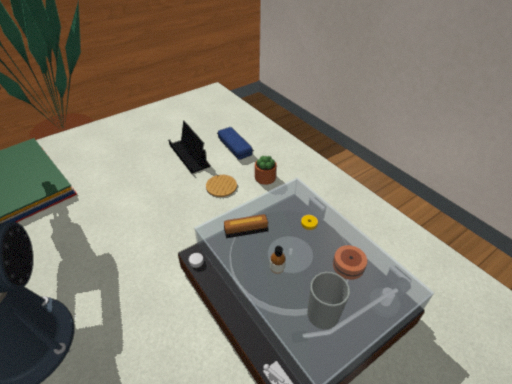

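The scene view shows the cup (98,238), bottle (142,207), brush (181,184), weight (159,258) and adapter (205,226) on the cover. The coaster is at (277,184), the stand at (308,145), the plant at (312,203) and the case at (347,172). The side view shows the cup at (328,300), bottle (278,260), brush (246,226), weight (350,261), adapter (310,222), coaster (222,186) and stand (188,150).

Run:
```python
from h import *
np.set_printoptions(precision=4,suppress=True)
pts={"scene":dict(cup=(98,222,110),bottle=(142,207),brush=(181,184),weight=(159,258),adapter=(205,226),coaster=(277,184),stand=(308,148),plant=(312,203),case=(347,172),cover=(225,250),cover2=(130,225),table=(300,300)),
"side":dict(cup=(328,300),bottle=(278,260),brush=(246,226),weight=(350,258),adapter=(310,222),coaster=(222,186),stand=(188,150),plant=(265,170),case=(236,143),cover=(300,350),cover2=(310,270),table=(150,250))}
for n in pts:
    D=np.load(f"pics/{n}0.npz");W=D["W"];p=D["p"]
    for k,v in pts[n].items(): print(n,k,W[v[1],v[0]],p[v[1],v[0]])
    X=W.reshape(-1,3)
    r=(X[:,0]>.2)&(X[:,0]<1.0)&(X[:,1]>-.5)&(X[:,1]<.6)&(X[:,2]>-.02)&(X[:,2]<.3)
    # height map, raster 2mm
    H=np.zeros((550,400));i=((.6-X[r,1])/.002).astype(int).clip(0,549);j=((X[r,0]-.2)/.002).astype(int).clip(0,399)
    np.maximum.at(H,(i,j),X[r,2]); C=np.zeros((550,400,3),np.uint8);C[i,j]=p.reshape(-1,3)[r]
    hm=cv2.applyColorMap((H/.25*255).clip(0,255).astype(np.uint8),cv2.COLORMAP_JET)
    cv2.imwrite(f"pics/top_{n}.png",np.hstack([C[...,::-1],hm]))
```

```text
scene cup [ 0.464  -0.3422  0.1945] [56 58 54]
scene bottle [ 0.4871 -0.2423  0.1702] [74 47 23]
scene brush [ 0.5009 -0.1277  0.1609] [131  92  50]
scene weight [ 0.6067 -0.3251  0.1593] [103  51  31]
scene adapter [ 0.616  -0.1888  0.1397] [152 123  34]
scene coaster [0.5973 0.1569 0.004 ] [152 116  68]
scene stand [0.6003 0.3299 0.0245] [5 4 5]
scene plant [0.7369 0.0952 0.0517] [24 16  9]
scene case [0.7505 0.2805 0.0345] [43 58 91]
scene cover [ 0.688  -0.2148  0.1311] [81 86 87]
scene cover2 [ 0.4707 -0.271   0.1294] [81 84 86]
scene table [ 0.8419 -0.1465 -0.0042] [173 175 159]
side cup [ 0.5083 -0.3508  0.14  ] [80 80 80]
side bottle [ 0.4734 -0.2443  0.174 ] [106  70  37]
side brush [ 0.4822 -0.1262  0.1579] [102  66  34]
side weight [ 0.5965 -0.3185  0.1626] [77 59 54]
side adapter [ 0.6103 -0.1912  0.1448] [201 164   0]
side coaster [0.5914 0.154  0.0082] [189 144  78]
side stand [0.5914 0.3616 0.0169] [18 20 21]
side plant [0.706  0.0927 0.056 ] [78 46 26]
side case [0.729  0.2794 0.0352] [ 51  67 114]
side cover [ 0.4079 -0.3868  0.1316] [100 103 107]
side cover2 [ 0.5307 -0.2791  0.1324] [ 99 103 108]
side table [ 0.3171  0.0669 -0.0008] [211 213 195]
```

Run:
```python
from h import *
np.set_printoptions(precision=4,suppress=True)
rough=dict(cup=(.478,-.355,.06,.15),bottle=(.478,-.245,.035,.14),brush=(.495,-.127,.065,.14),weight=(.6,-.32,.05,.14),adapter=(.613,-.19,.03,.1365),coaster=(.595,.155,.06,.003),stand=(.61,.34,.13,.008),plant=(.715,.095,.06,.01),case=(.74,.28,.1,.01))
for n in ["scene","side"]:
    D=np.load(f"pics/{n}0.npz");W=D["W"].reshape(-1,3)
    for k,(x,y,r,z0) in rough.items():
        m=(np.hypot(W[:,0]-x,W[:,1]-y)<r)&(W[:,2]>z0)
        P=W[m]
        zt=np.nanpercentile(P[:,2],97); T=P[P[:,2]>zt-.006]
        c,(w,h),a=cv2.minAreaRect(T[:,:2].astype(np.float32)*1000)
        c2,r2=cv2.minEnclosingCircle(T[:,:2].astype(np.float32)*1000)
        print(n,k,len(P),"ztop %.4f"%zt,"rect",np.array(c),np.array([w,h]),"ang %.1f"%a,"circ",np.array(c2),"r %.1f"%r2, "med",np.median(T,axis=0))
```

```text
scene cup 1339 ztop 0.2187 rect [ 485.5375 -364.1412] [63.9448 64.3988] ang 65.3 circ [ 485.1218 -363.8739] r 33.9 med [ 0.4848 -0.3634  0.2169]
scene bottle 279 ztop 0.1952 rect [ 481.3113 -236.3036] [14.0292 17.5616] ang 7.9 circ [ 483.562  -235.7012] r 9.6 med [ 0.4826 -0.2385  0.1941]
scene brush 431 ztop 0.1621 rect [ 489.1991 -117.6999] [27.2603 96.2867] ang 65.9 circ [ 489.9171 -116.405 ] r 48.3 med [ 0.4926 -0.1197  0.1593]
scene weight 803 ztop 0.1626 rect [ 600.7405 -319.8267] [61.7681 63.0949] ang 76.9 circ [ 600.2963 -319.5105] r 33.1 med [ 0.6019 -0.3207  0.16  ]
scene adapter 191 ztop 0.1445 rect [ 615.2983 -187.7828] [34.8995 39.5209] ang 37.3 circ [ 614.184  -188.6782] r 20.0 med [ 0.6156 -0.1884  0.1415]
scene coaster 530 ztop 0.0091 rect [594.7023 160.0513] [94.4229 93.8249] ang 77.3 circ [593.183  157.2709] r 50.4 med [0.5968 0.1572 0.0057]
scene stand 862 ztop 0.0868 rect [614.3364 350.524 ] [151.3994   8.7307] ang 85.2 circ [614.6763 350.4954] r 75.7 med [0.6148 0.3424 0.0858]
scene plant 681 ztop 0.0769 rect [729.4119 108.8854] [35.8081 25.996 ] ang 59.8 circ [7
[... 776 characters left out ...]
 adapter 193 ztop 0.1460 rect [ 612.3788 -185.9891] [34.1722 35.5147] ang 47.3 circ [ 612.8719 -186.123 ] r 18.6 med [ 0.612  -0.1874  0.144 ]
side coaster 565 ztop 0.0111 rect [593.2057 162.8079] [96.8377 91.1055] ang 55.6 circ [594.9679 161.0415] r 49.2 med [0.5918 0.1602 0.0084]
side stand 1172 ztop 0.0894 rect [612.6633 349.9578] [147.783    8.3515] ang 85.7 circ [611.8359 350.0201] r 73.9 med [0.6117 0.3504 0.0888]
side plant 506 ztop 0.0804 rect [722.0737 112.0546] [24.0151 30.5623] ang 18.6 circ [724.6896 112.9327] r 17.9 med [0.7229 0.1109 0.079 ]
side case 621 ztop 0.0389 rect [739.6088 304.0464] [147.4613  55.5077] ang 83.6 circ [740.1735 303.4962] r 75.7 med [0.7378 0.2964 0.0364]
```

View pics/top_side.png

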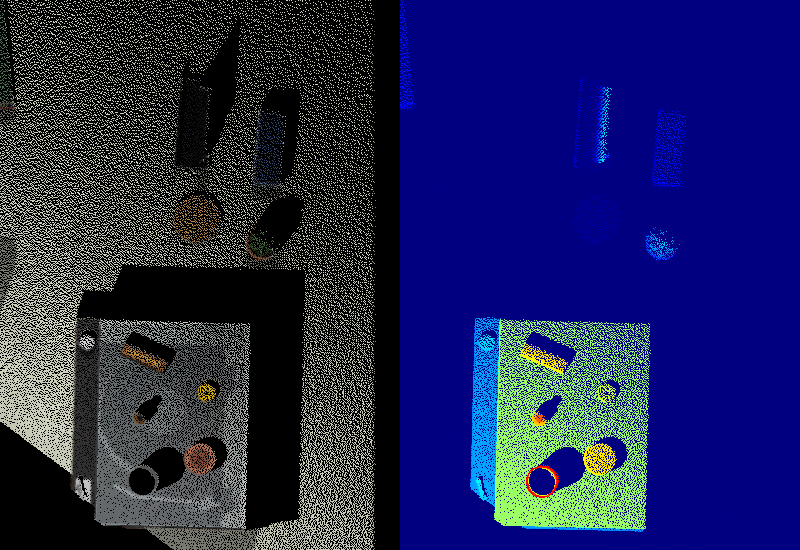

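The map shows every object as a separate blob: x runs right, y up, cup rim red, and the stand's lip and backrest are visible. Next I fit the stand's front edge.

Add to h.py:
```python
def plan(x,y,z,psi):
    "shift in tool axes and turn to bring TCP to x,y,z with finger axis at angle psi"
    s=sense(); M=Ro.from_quat(s["tool_rot"]).as_matrix()
    d=M.T@(np.array([x,y,z])-s["tcp_pos"]); now=np.arctan2(M[1,1],M[0,1])
    t=now-psi
    print("shift",np.round(d,3),"turn %.3f"%t,"psi now %.3f"%now,"q6 %.2f"%s["q"][5],"t %.1f"%s["t"], "gap %.3f"%s["finger_gap"],np.round(s["tcp_pos"],4),np.round(s["force"],1))
```

Run:
```python
from h import *
np.set_printoptions(precision=4,suppress=True)
for n in ["scene","side"]:
    W=np.load(f"pics/{n}0.npz")["W"].reshape(-1,3)
    dz={"scene":.003,"side":.0}[n]
    m=(W[:,0]>.53)&(W[:,0]<.68)&(W[:,1]>.22)&(W[:,1]<.47)&(W[:,2]>.006-dz)&(W[:,2]<.12)
    P=W[m]; a=np.radians(-4.6); ex=np.array([np.cos(a),np.sin(a)]);ey=np.array([-np.sin(a),np.cos(a)])
    u=P[:,:2]@ex; v=P[:,:2]@ey; z=P[:,2]+dz
    for lo in np.arange(.006,.1,.006):
        k=(z>lo)&(z<lo+.006)
        if k.sum()>5: print(n,"z%.3f"%lo,k.sum(),"u",np.percentile(u[k],[1,50,99]),"v",np.percentile(v[k],[1,99]))
    lip=P[(z>.018)&(z<.027)&(u<np.percentile(u,1)+.012)]
    f=np.polyfit(lip[:,1],lip[:,0],1); print("lip slope",f,len(lip))
plan(.485,-.364,.30,1.57)
```

```text
scene z0.006 363 u [0.5287 0.5742 0.5966] v [0.3065 0.4803]
scene z0.012 85 u [0.527  0.5683 0.5935] v [0.3067 0.478 ]
scene z0.018 122 u [0.5241 0.5314 0.5936] v [0.3109 0.4776]
scene z0.024 74 u [0.5271 0.5505 0.5933] v [0.3077 0.4836]
scene z0.030 39 u [0.5705 0.5747 0.5939] v [0.3263 0.4614]
scene z0.036 46 u [0.5708 0.5783 0.5954] v [0.3222 0.4573]
scene z0.042 42 u [0.5742 0.5775 0.5951] v [0.3241 0.4618]
scene z0.048 55 u [0.5744 0.5786 0.5947] v [0.3217 0.4678]
scene z0.054 31 u [0.5745 0.5789 0.5828] v [0.3217 0.4577]
scene z0.060 26 u [0.5783 0.5809 0.5832] v [0.3241 0.468 ]
scene z0.066 27 u [0.5783 0.582  0.5841] v [0.3225 0.4506]
scene z0.072 27 u [0.5787 0.5837 0.5852] v [0.3235 0.4689]
scene z0.078 31 u [0.5813 0.5853 0.5869] v [0.3232 0.4622]
scene z0.084 57 u [0.5804 0.5855 0.5885] v [0.3235 0.4723]
scene z0.090 24 u [0.583  0.5853 0.5884] v [0.3278 0.4681]
lip slope [0.0775 0.5321] 109
side z0.006 322 u [0.5243 0.5519 0.5925] v [0.3084 0.486 ]
side z0.012 83 u [0.5238 0.561  0.5879] v [0.3096 0.4828]
side z0.018 90 u [0.5239 0.5296 0.5912] v [0.3092 0.4831]
side z0.024 93 u [0.5245 0.5641 0.589 ] v [0.3167 0.4813]
side z0.030 44 u [0.5648 0.5673 0.5906] v [0.3255 0.471 ]
side z0.036 39 u [0.5662 0.5685 0.5908] v [0.3244 0.4694]
side z0.042 46 u [0.5671 0.5701 0.5902] v [0.3268 0.4683]
side z0.048 42 u [0.5693 0.5715 0.5911] v [0.3256 0.4703]
side z0.054 41 u [0.571  0.5727 0.5758] v [0.323  0.4718]
side z0.060 35 u [0.572  0.574  0.5764] v [0.3257 0.4679]
side z0.066 45 u [0.5735 0.5759 0.581 ] v [0.3233 0.466 ]
side z0.072 40 u [0.5756 0.5772 0.5821] v [0.3237 0.4699]
side z0.078 42 u [0.5767 0.5787 0.5826] v [0.3264 0.4661]
side z0.084 54 u [0.5784 0.5812 0.5868] v [0.3255 0.4677]
side z0.090 28 u [0.5787 0.5826 0.5853] v [0.3298 0.4718]
lip slope [0.077  0.5295] 86
shift [-0.56  -0.857 -0.046] turn -0.250 psi now 1.320 q6 -0.18 t 0.1 gap 1.009 [0.1549 0.605  0.2526] [-0.  -0.2  0.2]
```

Run:
```python
from h import *
plan(.42,.32,.33,1.57)
```

>>> shift_gripper(rows=[-0.328,-0.21,-0.077,-0.25,1,-0.328,-0.21,-0.077,-0.25,1,-0.328,-0.21,-0.077,-0.25,1,-0.328,-0.21,-0.077,-0.25,1,-0.328,-0.21,-0.077,-0.25,1,-0.328,-0.21,-0.077,-0.25,1,-0.328,-0.21,-0.077,-0.25,1,-0.328,-0.21,-0.077,-0.25,1,-0.328,-0.21,-0.077,-0.25,1,-0.328,-0.21,-0.077,-0.25,1])

```text
t: 1.15
tcp_pos: [0.4212, 0.3197, 0.3302]
tool_rot: [0.002, 1.0, 0.0, -0.0]
force: [-0.7, -0.1, -0.9]
finger_gap: 0.999
gripper_force: 0.0
```

Run:
```python
from h import *
p,W,d=snap("wrist"); save(p,"w1"); np.savez("pics/w1.npz",p=p,W=W)
plan(.485,-.364,.30,1.57)
```

```text
shift [-0.066 -0.684  0.03 ] turn -0.001 psi now 1.569 q6 -1.13 t 1.2 gap 0.999 [0.4202 0.3205 0.3299] [-0.9  0.2 -0.4]
```

View pics/w1.png

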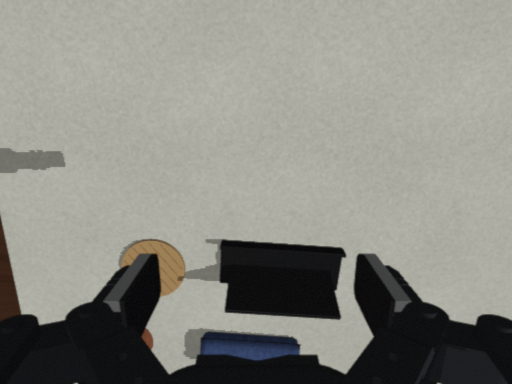

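The wrist view shows the stand's front lip running from (222,241) to (343,250), the coaster at (155,267) and the case at (250,345). I'll check the stand and coaster from this third view.

Run:
```python
from h import *
np.set_printoptions(precision=4,suppress=True)
D=np.load("pics/w1.npz");W=D["W"];p=D["p"].astype(int)
T=W[60:130,100:400].reshape(-1,3); print("table z",np.nanmedian(T[:,2]))
X=W.reshape(-1,3)
m=(X[:,0]>.5)&(X[:,0]<.66)&(X[:,1]>.24)&(X[:,1]<.46)&(X[:,2]>.016)&(X[:,2]<.03)
P=X[m];a=-.0785;ex=np.array([np.cos(a),np.sin(a)]);ey=np.array([-np.sin(a),np.cos(a)])
u=P[:,:2]@ex;v=P[:,:2]@ey; k=u<np.percentile(u,1)+.01
print("lip u",np.percentile(u[k],[1,50,99]),"v",np.percentile(v[k],[.5,99.5]),np.polyfit(P[k,1],P[k,0],1),k.sum(),P[k,2].max())
for i in [.455]:
  for vv in (.316,.396,.476): print(i*ex+vv*ey)
c=(p[...,0]-p[...,2]>35)&(W[...,0]<.66)&(W[...,0]>.5)&(W[...,1]<.23)&(W[...,1]>.1)
Q=W[c]; print("coaster",cv2.minEnclosingCircle(Q[:,:2].astype(np.float32)),np.median(Q,0),c.sum())
```

```text
table z 0.0005593164405126583
lip u [0.5239 0.5254 0.5303] v [0.3099 0.4874] [0.0757 0.5289] 772 0.026425898181215268
[0.4784 0.2793]
[0.4847 0.3591]
[0.4909 0.4389]
coaster ((0.5954185128211975, 0.1640060991048813), 0.049455780535936356) [0.5785 0.1813 0.0085] 1585
```

>>> shift_gripper(rows=[-0.066,-0.684,0.03,0,1,-0.066,-0.684,0.03,0,1,-0.066,-0.684,0.03,0,1,-0.066,-0.684,0.03,0,1,-0.066,-0.684,0.03,0,1,-0.066,-0.684,0.03,0,1,-0.066,-0.684,0.03,0,1,-0.066,-0.684,0.03,0,1,-0.066,-0.684,0.03,0,1,-0.066,-0.684,0.03,0,1,-0.066,-0.684,0.03,0,1,-0.066,-0.684,0.03,0,1,-0.066,-0.684,0.03,0,1,-0.066,-0.684,0.03,0,1,-0.066,-0.684,0.03,0,1,-0.066,-0.684,0.03,0,1,-0.066,-0.684,0.03,0,1,-0.066,-0.684,0.03,0,1])

```text
t: 3.0
tcp_pos: [0.4865, -0.3612, 0.3003]
tool_rot: [-0.001, 1.0, 0.0, -0.0]
force: [0.3, 0.3, -0.3]
finger_gap: 0.999
gripper_force: 0.0
```

Run:
```python
from h import *
p,W,d=snap("wrist"); save(p,"w2"); np.savez("pics/w2.npz",p=p,W=W)
plan(.485,-.364,.192,1.57)
```

```text
shift [ 0.001 -0.003  0.109] turn 0.002 psi now 1.572 q6 -2.40 t 3.0 gap 0.999 [ 0.4865 -0.3615  0.3005] [-1.4  0.1 -0. ]
```

>>> shift_gripper(rows=[0,-0.003,0.04,0,1,0,-0.003,0.08,0,1,0,-0.003,0.109,0,1,0,-0.003,0.109,0,1,0,-0.003,0.109,0,0,0,-0.003,0.109,0,0,0,-0.003,0.109,0,0,0,-0.003,0.109,0,0,0,-0.003,0.109,0,0,0,-0.003,0.109,0,0,0,-0.003,0.109,0,0,0,-0.003,0.109,0,0], force=45)

```text
t: 4.25
tcp_pos: [0.4871, -0.3671, 0.1934]
tool_rot: [0.0, 1.0, -0.001, 0.001]
force: [0.4, 1.9, 6.8]
finger_gap: 0.75
gripper_force: 49.3
```

>>> shift_gripper(rows=[0,0,-0.03,0,0,0,0,-0.07,0,0,0,0,-0.1,0,0,0,0,-0.1,0,0])

```text
t: 4.65
tcp_pos: [0.488, -0.3687, 0.2967]
tool_rot: [0.0, 1.0, -0.004, 0.004]
force: [0.7, -0.7, -0.9]
finger_gap: 0.75
gripper_force: 50.0
```

Run:
```python
from h import *
plan(.5965,.162,.28,1.57)
```

```text
shift [-0.108  0.531  0.013] turn -0.000 psi now 1.570 q6 -2.40 t 4.7 gap 0.750 [ 0.488  -0.3687  0.2967] [ 0.7 -0.7 -0.9]
```

>>> shift_gripper(rows=[-0.108,0.53,0,0,0,-0.108,0.53,0,0,0,-0.108,0.53,0,0,0,-0.108,0.53,0,0,0,-0.108,0.53,0,0,0,-0.108,0.53,0,0,0,-0.108,0.53,0,0,0,-0.108,0.53,0,0,0,-0.108,0.53,0,0,0,-0.108,0.53,0,0,0,-0.108,0.53,0,0,0,-0.108,0.53,0,0,0,-0.108,0.53,0,0,0,-0.108,0.53,0,0,0])

```text
t: 6.05
tcp_pos: [0.5939, 0.1624, 0.2903]
tool_rot: [0.001, 1.0, -0.0, -0.001]
force: [0.2, -1.3, -1.2]
finger_gap: 0.744
gripper_force: 50.3
```

Run:
```python
from h import *
plan(.5965,.162,.072,1.57)
p,W,d=snap("wrist"); save(p,"w3")
```

```text
shift [-0.003 -0.     0.218] turn -0.001 psi now 1.569 q6 -1.48 t 6.0 gap 0.744 [0.5939 0.1624 0.2903] [ 0.2 -1.3 -1.2]
```

>>> shift_gripper(rows=[-0.002,0,0.05,0,0,-0.002,0,0.1,0,0,-0.002,0,0.15,0,0,-0.002,0,0.19,0,0,-0.002,0,0.21,0,0,-0.002,0,0.214,0,0,-0.002,0,0.218,0,0,-0.002,0,0.22,0,0,-0.002,0,0.22,0,0])

```text
t: 7.0
tcp_pos: [0.5976, 0.1632, 0.0727]
tool_rot: [0.001, 1.0, 0.0, 0.001]
force: [0.6, 0.1, -1.1]
finger_gap: 0.747
gripper_force: 50.3
```

>>> shift_gripper(rows=[0,0,0.002,0,0,0,0,0.003,0,0,0,0,0.003,0,0])

```text
t: 7.3
tcp_pos: [0.5973, 0.1636, 0.0695]
tool_rot: [0.0, 1.0, 0.0, 0.001]
force: [-0.6, 1.0, 4.0]
finger_gap: 0.748
gripper_force: 50.0
```

>>> shift_gripper(rows=[0,0,0,0,1,0,0,0,0,1,0,0,0,0,1,0,0,0,0,1,0,0,0,0,1,0,0,-0.03,0,1,0,0,-0.07,0,1,0,0,-0.12,0,1,0,0,-0.17,0,1,0,0,-0.22,0,1,0,0,-0.24,0,1,0,0,-0.24,0,1])

```text
t: 8.5
tcp_pos: [0.5986, 0.1637, 0.313]
tool_rot: [0.0, 1.0, 0.0, 0.005]
force: [-0.3, -0.3, -0.4]
finger_gap: 0.999
gripper_force: 0.0
```

Run:
```python
from h import *
plan(.600,-.319,.25,.8)
for n in ["side","scene"]:
    p,W,d=snap(n); save(p,n+"1")
    X=W.reshape(-1,3); m=(np.hypot(X[:,0]-.595,X[:,1]-.162)<.05)&(X[:,2]>.05)&(X[:,2]<.11); P=X[m]; zt=np.percentile(P[:,2],97);T=P[P[:,2]>zt-.006]
    print(n,zt,cv2.minAreaRect(T[:,:2].astype(np.float32)*1000))
```

```text
shift [-0.001 -0.483  0.063] turn 0.770 psi now 1.570 q6 -1.48 t 8.5 gap 0.999 [0.5986 0.1637 0.313 ] [-0.3 -0.3 -0.4]
side 0.09675175198383129 ((594.6715698242188, 166.0901641845703), (63.654640197753906, 62.854400634765625), 28.118450164794922)
scene 0.09447844815470707 ((596.1566772460938, 164.01345825195312), (66.85157012939453, 64.71662902832031), 65.81575012207031)
```

>>> shift_gripper(rows=[0,-0.483,0.06,1.65,1,0,-0.483,0.06,1.65,1,0,-0.483,0.06,1.65,1,0,-0.483,0.06,1.65,1,0,-0.483,0.06,1.65,1,0,-0.483,0.06,1.65,1,0,-0.483,0.06,1.65,1,0,-0.483,0.06,1.65,1,0,-0.483,0.06,1.65,1,0,-0.483,0.06,1.65,1,0,-0.483,0.06,1.65,1,0,-0.483,0.06,1.65,1,0,-0.483,0.06,1.65,1,0,-0.483,0.06,1.65,1])

```text
t: 10.0
tcp_pos: [0.5959, -0.3181, 0.2473]
tool_rot: [0.734, 0.68, -0.0, -0.001]
force: [-0.8, 0.2, 0.4]
finger_gap: 1.002
gripper_force: 0.0
```

Run:
```python
from h import *
plan(.600,-.319,.155,-.078)
```

```text
shift [-0.001  0.004  0.092] turn 0.001 psi now -0.077 q6 -0.58 t 10.0 gap 1.002 [ 0.5959 -0.3181  0.2473] [-0.8  0.2  0.4]
```

>>> shift_gripper(rows=[-0.001,0.004,0.05,0,1,-0.001,0.004,0.08,0,1,-0.001,0.004,0.088,0,1,-0.001,0.004,0.092,0,1,-0.001,0.004,0.092,0,1,-0.001,0.004,0.092,0,0,-0.001,0.004,0.092,0,0,-0.001,0.004,0.092,0,0,-0.001,0.004,0.092,0,0,-0.001,0.004,0.092,0,0,-0.001,0.004,0.092,0,0], force=70)

```text
t: 11.1
tcp_pos: [0.6013, -0.3217, 0.1591]
tool_rot: [0.735, 0.678, 0.0, 0.002]
force: [-0.1, 0.8, 5.6]
finger_gap: 0.718
gripper_force: 77.7
```

Run:
```python
from h import *
plan(.600,-.319,.155,-.078)
```

```text
shift [ 0.003 -0.002  0.004] turn -0.002 psi now -0.080 q6 -0.57 t 11.1 gap 0.718 [ 0.6013 -0.3217  0.1591] [-0.1  0.8  5.6]
```

>>> shift_gripper(rows=[0,0,-0.02,0,0,0,0,-0.06,0,0,0,0,-0.09,0,0,0,0,-0.09,0,0])

```text
t: 11.5
tcp_pos: [0.6026, -0.3227, 0.2521]
tool_rot: [0.735, 0.678, 0.001, 0.006]
force: [0.0, -0.3, -2.1]
finger_gap: 0.726
gripper_force: 77.2
```

Run:
```python
from h import *
plan(.478,.277,.20,-.078)
```

```text
shift [ 0.588 -0.172  0.047] turn -0.002 psi now -0.080 q6 -0.57 t 11.5 gap 0.726 [ 0.6026 -0.3227  0.2521] [ 0.  -0.3 -2.1]
```

>>> shift_gripper(rows=[0.588,-0.172,0,0,0,0.588,-0.172,0,0,0,0.588,-0.172,0,0,0,0.588,-0.172,0,0,0,0.588,-0.172,0,0,0,0.588,-0.172,0,0,0,0.588,-0.172,0,0,0,0.588,-0.172,0,0,0,0.588,-0.172,0.01,0,0,0.588,-0.172,0.03,0,0,0.588,-0.172,0.05,0,0,0.588,-0.172,0.07,0,0,0.588,-0.172,0.09,0,0,0.588,-0.172,0.11,0,0,0.588,-0.172,0.11,0,0,0.588,-0.172,0.11,0,0,0.588,-0.172,0.11,0,0])

```text
t: 13.2
tcp_pos: [0.4766, 0.2786, 0.1373]
tool_rot: [0.735, 0.678, 0.001, 0.0]
force: [0.5, -0.5, -1.8]
finger_gap: 0.726
gripper_force: 77.2
```

Run:
```python
from h import *
plan(.478,.277,.027,-.078)
```

```text
shift [-0.002  0.001  0.11 ] turn -0.003 psi now -0.081 q6 0.41 t 13.2 gap 0.726 [0.4766 0.2786 0.1373] [ 0.5 -0.5 -1.8]
```

>>> shift_gripper(rows=[-0.002,0.001,0.04,0,0,-0.002,0.001,0.08,0,0,-0.002,0.001,0.1,0,0,-0.002,0.001,0.105,0,0,-0.002,0.001,0.108,0,0,-0.002,0.001,0.11,0,0,-0.002,0.001,0.112,0,0,-0.002,0.001,0.112,0,0])

```text
t: 14.0
tcp_pos: [0.478, 0.2773, 0.027]
tool_rot: [0.735, 0.678, 0.002, 0.001]
force: [-0.2, -0.9, 6.1]
finger_gap: 0.727
gripper_force: 78.6
```

>>> shift_gripper(rows=[0,0,0,0,1,0,0,0,0,1,0,0,0,0,1,0,0,0,0,1,0,0,-0.03,0,1,0,0,-0.07,0,1,0,0,-0.12,0,1,0,0,-0.17,0,1,0,0,-0.22,0,1,0,0,-0.22,0,1])

```text
t: 15.0
tcp_pos: [0.4805, 0.2785, 0.2516]
tool_rot: [0.735, 0.678, 0.007, 0.003]
force: [1.4, 0.0, -0.4]
finger_gap: 0.998
gripper_force: 0.0
```

Run:
```python
from h import *
for n in ["side","scene","wrist"]:
    p,W,d=snap(n); save(p,n+"2")
    X=W.reshape(-1,3); m=(np.hypot(X[:,0]-.478,X[:,1]-.279)<.05)&(X[:,2]>.018)&(X[:,2]<.04); P=X[m]
    if len(P)>30:
        zt=np.percentile(P[:,2],97);T=P[P[:,2]>zt-.006]
        print(n,zt,cv2.minAreaRect(T[:,:2].astype(np.float32)*1000))
plan(.6135,-.187,.2,-.078)
```

```text
side 0.03282023677266854 ((478.3576354980469, 279.42730712890625), (62.36376953125, 62.3104248046875), 16.044599533081055)
scene 0.031098166651836717 ((480.71014404296875, 277.8356018066406), (62.67687225341797, 62.01918029785156), 89.2964859008789)
wrist 0.031927624065950753 ((477.8216552734375, 281.4035949707031), (62.93419647216797, 62.505767822265625), 57.878623962402344)
shift [-0.451  0.174  0.044] turn -0.002 psi now -0.080 q6 0.40 t 15.2 gap 1.002 [0.4758 0.2767 0.244 ] [-1.1 -0.3 -1.3]
```

>>> shift_gripper(rows=[-0.451,0.174,0.03,0,0.7,-0.451,0.174,0.03,0,0.7,-0.451,0.174,0.03,0,0.7,-0.451,0.174,0.03,0,0.7,-0.451,0.174,0.03,0,0.7,-0.451,0.174,0.03,0,0.7,-0.451,0.174,0.03,0,0.7,-0.451,0.174,0.03,0,0.7,-0.451,0.174,0.03,0,0.7,-0.451,0.174,0.03,0,0.7,-0.451,0.174,0.03,0,0.7,-0.451,0.174,0.03,0,0.7,-0.451,0.174,0.03,0,0.7,-0.451,0.174,0.03,0,0.7])

```text
t: 16.55
tcp_pos: [0.6131, -0.1847, 0.2136]
tool_rot: [0.734, 0.679, -0.0, -0.001]
force: [-0.1, -0.4, -0.4]
finger_gap: 0.7
gripper_force: 0.0
```

Run:
```python
from h import *
plan(.6135,-.187,.155,-.078)
p,W,d=snap("wrist"); save(p,"w4")
c=(p[...,0].astype(int)-p[...,2]>70)&(W[...,2]>.136)&(W[...,2]<.15)&(np.hypot(W[...,0]-.6135,W[...,1]+.187)<.03)
print(c.sum()); Q=W[c]
if len(Q)>20: print(cv2.minEnclosingCircle(Q[:,:2].astype(np.float32)),np.percentile(Q[:,2],[5,50,95]))
```

```text
shift [-0.002  0.001  0.059] turn -0.000 psi now -0.078 q6 -0.39 t 16.6 gap 0.700 [ 0.6131 -0.1847  0.2136] [-0.1 -0.4 -0.4]
2722
((0.6143679618835449, -0.1847144067287445), 0.019237959757447243) [0.14115737 0.14446153 0.14552567]
```

>>> shift_gripper(rows=[-0.001,0.001,0.03,0,0.7,-0.001,0.001,0.05,0,0.7,-0.001,0.001,0.057,0,0.7,-0.001,0.001,0.06,0,0.55,-0.001,0.001,0.06,0,0.55,-0.001,0.001,0.06,0,0.55])

```text
t: 17.2
tcp_pos: [0.6155, -0.1877, 0.1555]
tool_rot: [0.735, 0.678, 0.0, 0.001]
force: [0.3, 0.5, -0.8]
finger_gap: 0.552
gripper_force: 0.0
```

>>> shift_gripper(rows=[0,0,0,0,0,0,0,0,0,0,0,0,0,0,0,0,0,0,0,0,0,0,0,0,0], force=30)

```text
t: 17.7
tcp_pos: [0.6156, -0.188, 0.1557]
tool_rot: [0.735, 0.678, 0.001, 0.001]
force: [-0.0, 0.9, 5.9]
finger_gap: 0.416
gripper_force: 31.3
```

Run:
```python
from h import *
plan(.6135,-.187,.155,-.078)
p,W,d=snap("wrist"); save(p,"w5")
```

```text
shift [ 0.001 -0.002  0.001] turn -0.002 psi now -0.080 q6 -0.39 t 17.7 gap 0.416 [ 0.6156 -0.188   0.1557] [-0.   0.9  5.9]
```

View pics/w5.png

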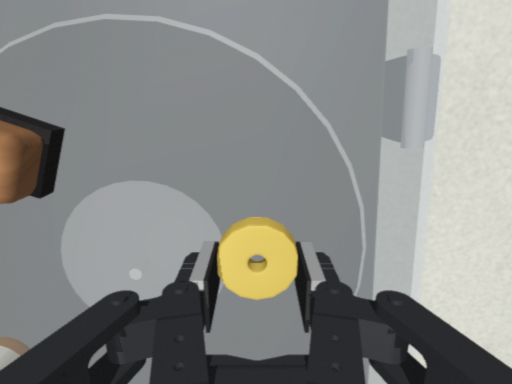

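The picture shows the adapter at (258,257) held squarely between the pads. I'll lift it and carry it to the weight.

>>> shift_gripper(rows=[0,0,-0.03,0,0,0,0,-0.07,0,0,0,0,-0.07,0,0])

```text
t: 18.05
tcp_pos: [0.6179, -0.1891, 0.23]
tool_rot: [0.735, 0.678, 0.002, 0.005]
force: [0.6, 0.0, 0.4]
finger_gap: 0.418
gripper_force: 30.7
```

Run:
```python
from h import *
plan(.479,.2775,.2,-.078)
p,W,d=snap("wrist"); s=sense()
M=Ro.from_quat(s["tool_rot"]).as_matrix(); L=(W-s["tcp_pos"])@M
c=(p[...,0].astype(int)-p[...,2]>70)&(np.abs(L[...,2]-.012)<.015)&(np.hypot(L[...,0],L[...,1])<.03)
Q=L[c]; print(len(Q)); zt=np.percentile(Q[:,2],10); T=Q[Q[:,2]<zt+.005]; print("adapter in tool",zt,cv2.minEnclosingCircle(T[:,:2].astype(np.float32)))
```

```text
shift [ 0.454 -0.176  0.026] turn -0.002 psi now -0.080 q6 -0.39 t 18.1 gap 0.418 [ 0.6179 -0.1891  0.23  ] [0.6 0.  0.4]
5202
adapter in tool 0.007931365978115753 ((0.002485513687133789, 0.001703849877230823), 0.01936853863298893)
```

>>> shift_gripper(rows=[0.454,-0.176,0,0,0,0.454,-0.176,0,0,0,0.454,-0.176,0,0,0,0.454,-0.176,0,0,0,0.454,-0.176,0,0,0,0.454,-0.176,0,0,0,0.454,-0.176,0,0,0,0.454,-0.176,0,0,0,0.454,-0.176,0.03,0,0,0.454,-0.176,0.06,0,0,0.454,-0.176,0.09,0,0,0.454,-0.176,0.13,0,0,0.454,-0.176,0.13,0,0,0.454,-0.176,0.13,0,0])

```text
t: 19.5
tcp_pos: [0.4747, 0.2786, 0.0933]
tool_rot: [0.735, 0.678, -0.002, -0.001]
force: [-0.2, 0.0, 0.2]
finger_gap: 0.416
gripper_force: 30.7
```

Run:
```python
from h import *
plan(.479,.2775,.0575,-.078)
```

```text
shift [-0.001  0.005  0.036] turn -0.002 psi now -0.080 q6 0.41 t 19.5 gap 0.416 [0.4747 0.2786 0.0933] [-0.2  0.   0.2]
```

>>> shift_gripper(rows=[-0.001,0.002,0.02,0,0,-0.001,0.002,0.032,0,0,-0.001,0.002,0.036,0,0,-0.001,0.002,0.036,0,0,-0.001,0.002,0.036,0,0,-0.001,0.002,0.036,0,0])

```text
t: 20.1
tcp_pos: [0.478, 0.278, 0.0592]
tool_rot: [0.735, 0.678, 0.001, 0.0]
force: [-0.5, -0.4, 0.0]
finger_gap: 0.413
gripper_force: 30.7
```

Run:
```python
from h import *
plan(.479,.2775,.0535,-.078)
```

```text
shift [-0.     0.001  0.006] turn -0.002 psi now -0.080 q6 0.40 t 20.1 gap 0.413 [0.478  0.278  0.0592] [-0.5 -0.4  0. ]
```

>>> shift_gripper(rows=[0,0.001,0.002,0,0,0,0.001,0.004,0,0,0,0.001,0.005,0,0,0,0.001,0.006,0,0,0,0.001,0.006,0,0,0,0.001,0.006,0,0])

```text
t: 20.7
tcp_pos: [0.4787, 0.2778, 0.0537]
tool_rot: [0.735, 0.678, 0.0, 0.0]
force: [-2.3, -1.3, 10.1]
finger_gap: 0.415
gripper_force: 31.8
```

>>> shift_gripper(rows=[0,0,-0.001,0,0.5,0,0,-0.001,0,0.6,0,0,-0.001,0,0.65,0,0,-0.001,0,0.65,0,0,-0.03,0,0.65,0,0,-0.07,0,0.65,0,0,-0.12,0,0.65,0,0,-0.17,0,0.65,0,0,-0.19,0,1,0,0,-0.19,0,1])

```text
t: 21.7
tcp_pos: [0.4806, 0.2786, 0.2461]
tool_rot: [0.735, 0.678, 0.004, 0.002]
force: [0.1, -0.9, -0.7]
finger_gap: 0.958
gripper_force: 0.0
```

Run:
```python
from h import *
for n in ["side","scene","wrist"]:
    p,W,d=snap(n); save(p,n+"3"); X=W.reshape(-1,3);C=p.reshape(-1,3).astype(int)
    near=np.hypot(X[:,0]-.479,X[:,1]-.279)<.045
    A=X[near&(X[:,2]>.037)&(X[:,2]<.05)&(C[:,0]-C[:,2]>50)]
    B=X[near&(X[:,2]>.022)&(X[:,2]<.034)]
    for k,P in (("adapter",A),("weight",B)):
        if len(P)>20: print(n,k,len(P),np.percentile(P[:,2],95),cv2.minAreaRect(P[:,:2].astype(np.float32)*1000))
plan(.489,-.117,.25,1.143)
```

```text
side adapter 91 0.04477492307835441 ((478.42279052734375, 278.2184143066406), (35.28736114501953, 36.656402587890625), 5.6414923667907715)
side weight 165 0.032453181367637564 ((476.7518005371094, 276.9715881347656), (57.155067443847656, 63.086334228515625), 64.67864227294922)
scene adapter 49 0.04199373476139678 ((480.8567810058594, 277.0428771972656), (29.840431213378906, 36.9315299987793), 52.03076171875)
scene weight 147 0.03232488765755888 ((481.384765625, 276.0930480957031), (60.963462829589844, 63.60838317871094), 30.60844612121582)
wrist adapter 1073 0.043716026310977485 ((478.7760925292969, 280.7789611816406), (37.09819030761719, 36.95163345336914), 85.0145034790039)
wrist weight 1868 0.031821820427845884 ((477.9544677734375, 281.6313781738281), (62.718109130859375, 62.86256408691406), 18.6451473236084)
shift [-0.392  0.043 -0.009] turn -1.223 psi now -0.080 q6 0.40 t 21.9 gap 0.997 [0.4776 0.2774 0.2411] [-0.1 -0.8  0.2]
```

>>> shift_gripper(rows=[-0.392,0.015,0,-1.223,0.7,-0.392,0.015,0,-1.223,0.7,-0.392,0.015,0,-1.223,0.7,-0.392,0.015,0,-1.223,0.7,-0.392,0.015,0,-1.223,0.7,-0.392,0.015,0,-1.223,0.7,-0.392,0.015,0,-1.223,0.7,-0.392,0.015,0,-1.223,0.7,-0.392,0.015,0,-1.223,0.7,-0.392,0.015,0,-1.223,0.7,-0.392,0.015,0,-1.223,0.7,-0.392,0.015,0,-1.223,0.7])

```text
t: 23.05
tcp_pos: [0.4612, -0.1135, 0.2408]
tool_rot: [0.213, 0.977, 0.001, -0.002]
force: [-0.1, 0.8, 0.3]
finger_gap: 0.702
gripper_force: 0.0
```

Run:
```python
from h import *
plan(.489,-.117,.156,1.143)
p,W,d=snap("wrist"); save(p,"w6")
c=(W[...,2]>.152)&(W[...,2]<.17)&(np.hypot(W[...,0]-.489,W[...,1]+.117)<.07)
Q=W[c]; print(len(Q),cv2.minAreaRect(Q[:,:2].astype(np.float32)*1000),np.percentile(Q[:,2],90))
```

```text
shift [-0.027  0.008  0.085] turn -0.001 psi now 1.142 q6 -1.62 t 23.1 gap 0.702 [ 0.4612 -0.1135  0.2408] [-0.1  0.8  0.3]
5371 ((488.2471618652344, -114.97569274902344), (28.087980270385742, 94.21684265136719), 66.05707550048828) 0.16328689952744851
```

>>> shift_gripper(rows=[-0.027,0.009,0.03,-0.004,0.7,-0.027,0.009,0.06,-0.004,0.7,-0.027,0.009,0.08,-0.004,0.7,-0.027,0.009,0.085,-0.004,0.7,-0.027,0.009,0.085,-0.004,0.7,-0.027,0.009,0.085,-0.004,0,-0.027,0.009,0.085,-0.004,0,-0.027,0.009,0.085,-0.004,0,-0.027,0.009,0.085,-0.004,0,-0.027,0.009,0.085,-0.004,0,-0.027,0.009,0.085,-0.004,0], force=50)

```text
t: 24.2
tcp_pos: [0.4912, -0.1174, 0.1588]
tool_rot: [0.21, 0.978, -0.0, 0.001]
force: [-0.8, 1.4, 6.4]
finger_gap: 0.328
gripper_force: 49.6
```

>>> shift_gripper(rows=[0,0,-0.03,0,0,0,0,-0.07,0,0,0,0,-0.1,0,0,0,0,-0.1,0,0])

```text
t: 24.6
tcp_pos: [0.4929, -0.1184, 0.2617]
tool_rot: [0.21, 0.978, -0.001, 0.005]
force: [0.7, 0.2, -1.1]
finger_gap: 0.329
gripper_force: 50.0
```

Run:
```python
from h import *
plan(.491,.439,.25,1.492)
```

```text
shift [0.231 0.507 0.009] turn -0.345 psi now 1.147 q6 -1.60 t 24.6 gap 0.329 [ 0.4929 -0.1184  0.2617] [ 0.7  0.2 -1.1]
```

>>> shift_gripper(rows=[0.231,0.507,0,-0.347,0,0.231,0.507,0,-0.347,0,0.231,0.507,0,-0.347,0,0.231,0.507,0,-0.347,0,0.231,0.507,0,-0.347,0,0.231,0.507,0,-0.347,0,0.231,0.507,0,-0.347,0,0.231,0.507,0,-0.347,0,0.231,0.507,0.02,-0.347,0,0.231,0.507,0.05,-0.347,0,0.231,0.507,0.08,-0.347,0,0.231,0.507,0.11,-0.347,0,0.231,0.507,0.14,-0.347,0,0.231,0.507,0.17,-0.347,0,0.231,0.507,0.17,-0.347,0,0.231,0.507,0.17,-0.347,0])

```text
t: 26.2
tcp_pos: [0.4878, 0.4395, 0.0863]
tool_rot: [0.038, 0.999, -0.001, -0.001]
force: [1.3, -0.2, -0.3]
finger_gap: 0.326
gripper_force: 50.0
```

Run:
```python
from h import *
plan(.4935,.439,.029,1.494)
```

```text
shift [-0.006  0.     0.057] turn -0.000 psi now 1.494 q6 -0.93 t 26.2 gap 0.326 [0.4878 0.4395 0.0863] [ 1.3 -0.2 -0.3]
```

>>> shift_gripper(rows=[-0.004,0,0.03,0,0,-0.004,0,0.05,0,0,-0.004,0,0.056,0,0,-0.004,0,0.059,0,0,-0.004,0,0.06,0,0,-0.004,0,0.06,0,0,-0.004,0,0.06,0,0])

```text
t: 26.9
tcp_pos: [0.4931, 0.4401, 0.0286]
tool_rot: [0.038, 0.999, 0.001, 0.001]
force: [0.0, 0.4, -1.1]
finger_gap: 0.327
gripper_force: 50.0
```

>>> shift_gripper(rows=[0,0,0.001,0,0,0,0,0.002,0,0,0,0,0.002,0,0,0,0,0.002,0,0.5,0,0,0.002,0,0.6,0,0,0.002,0,0.6,0,0,-0.03,0,0.6,0,0,-0.07,0,0.6,0,0,-0.12,0,0.6,0,0,-0.17,0,0.6,0,0,-0.21,0,0.7,0,0,-0.21,0,0.7])

```text
t: 28.1
tcp_pos: [0.4957, 0.4419, 0.2449]
tool_rot: [0.038, 0.999, 0.004, 0.006]
force: [0.7, 0.4, -0.3]
finger_gap: 0.696
gripper_force: 0.0
```

Run:
```python
from h import *
for n in ["side","scene","wrist"]:
    p,W,d=snap(n); save(p,n+"4"); X=W.reshape(-1,3)
    Q=X[(np.hypot(X[:,0]-.491,X[:,1]-.439)<.06)&(X[:,2]>.02)&(X[:,2]<.04)&(X[:,0]<.55)]
    if len(Q)>20: print(n,cv2.minAreaRect(Q[:,:2].astype(np.float32)*1000),np.percentile(Q[:,2],90))
plan(.4805,-.2365,.26,-.078)
```

```text
side ((489.2051696777344, 437.2962341308594), (30.888195037841797, 94.10676574707031), 87.92276763916016) 0.03165865343005647
scene ((493.1891174316406, 436.48968505859375), (33.496482849121094, 94.65634155273438), 82.87997436523438) 0.028844501440681576
wrist ((490.31085205078125, 440.2355651855469), (27.662809371948242, 95.94392395019531), 84.8803482055664) 0.03147746643022739
shift [-0.041 -0.675 -0.023] turn 1.572 psi now 1.494 q6 -0.93 t 28.2 gap 0.702 [0.4918 0.4393 0.2368] [ 0.  -0.6 -0.3]
```

>>> shift_gripper(rows=[-0.041,-0.675,-0.025,1.572,0.7,-0.041,-0.675,-0.025,1.572,0.7,-0.041,-0.675,-0.025,1.572,0.7,-0.041,-0.675,-0.025,1.572,0.7,-0.041,-0.675,-0.025,1.572,0.7,-0.041,-0.675,-0.025,1.572,0.7,-0.041,-0.675,-0.025,1.572,0.7,-0.041,-0.675,-0.025,1.572,0.7,-0.041,-0.675,-0.025,1.572,0.7,-0.041,-0.675,-0.025,1.572,0.7,-0.041,-0.675,-0.025,1.572,0.7,-0.041,-0.675,-0.025,1.572,0.7,-0.041,-0.675,-0.025,1.572,0.7,-0.041,-0.675,-0.025,1.572,0.7,-0.041,-0.675,-0.025,1.572,0.7,-0.041,-0.675,-0.025,1.572,0.7,-0.041,-0.675,-0.025,1.572,0.7,-0.041,-0.675,-0.025,1.572,0.7])

```text
t: 30.05
tcp_pos: [0.4812, -0.2347, 0.2617]
tool_rot: [0.733, 0.68, -0.0, -0.001]
force: [-0.1, -0.2, -0.3]
finger_gap: 0.702
gripper_force: 0.0
```

Run:
```python
from h import *
plan(.4805,-.2365,.158,-.078)
p,W,d=snap("wrist"); save(p,"w7")
c=(W[...,2]>.189)&(W[...,2]<.205)&(np.hypot(W[...,0]-.4805,W[...,1]+.2365)<.03)
Q=W[c]; print(len(Q),cv2.minEnclosingCircle(Q[:,:2].astype(np.float32)*1000),np.percentile(Q[:,2],90))
```

```text
shift [-0.002 -0.     0.104] turn 0.002 psi now -0.076 q6 -0.59 t 30.1 gap 0.702 [ 0.4812 -0.2347  0.2617] [-0.1 -0.2 -0.3]
580 ((480.2250671386719, -235.094482421875), 8.013055801391602) 0.19826943458798596
```

View pics/w7.png

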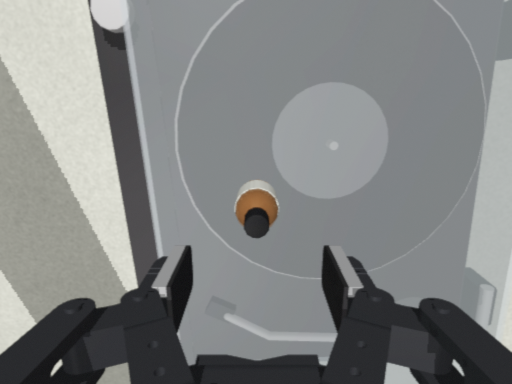

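The bottle stands upright, with its cap at (256,222), midway between the fingers. I'll descend on it.

>>> shift_gripper(rows=[-0.001,-0.001,0.04,0,0.7,-0.001,-0.001,0.08,0,0.7,-0.001,-0.001,0.1,0,0.7,-0.001,-0.001,0.105,0,0.7,-0.001,-0.001,0.105,0,0.7,-0.001,-0.001,0.105,0,0,-0.001,-0.001,0.105,0,0,-0.001,-0.001,0.105,0,0,-0.001,-0.001,0.105,0,0,-0.001,-0.001,0.105,0,0,-0.001,-0.001,0.105,0,0], force=40)

```text
t: 31.2
tcp_pos: [0.4813, -0.2379, 0.159]
tool_rot: [0.734, 0.679, 0.0, 0.002]
force: [-0.1, 1.3, 6.3]
finger_gap: 0.339
gripper_force: 39.7
```

>>> shift_gripper(rows=[0,0,-0.03,0,0,0,0,-0.07,0,0,0,0,-0.1,0,0,0,0,-0.1,0,0])

```text
t: 31.6
tcp_pos: [0.4827, -0.2392, 0.2622]
tool_rot: [0.734, 0.679, 0.001, 0.005]
force: [0.7, -0.7, 0.2]
finger_gap: 0.338
gripper_force: 39.7
```

Run:
```python
from h import *
plan(.485,.357,.25,-.078)
```

```text
shift [ 0.595 -0.044  0.008] turn 0.000 psi now -0.078 q6 -0.59 t 31.6 gap 0.338 [ 0.4827 -0.2392  0.2622] [ 0.7 -0.7  0.2]
```

>>> shift_gripper(rows=[0.595,-0.044,0,0,0,0.595,-0.044,0,0,0,0.595,-0.044,0,0,0,0.595,-0.044,0,0,0,0.595,-0.044,0,0,0,0.595,-0.044,0,0,0,0.595,-0.044,0,0,0,0.595,-0.044,0,0,0,0.595,-0.044,0.0,0,0,0.595,-0.044,0.03,0,0,0.595,-0.044,0.06,0,0,0.595,-0.044,0.09,0,0,0.595,-0.044,0.12,0,0,0.595,-0.044,0.14,0,0,0.595,-0.044,0.14,0,0,0.595,-0.044,0.14,0,0])

```text
t: 33.2
tcp_pos: [0.4826, 0.3588, 0.1168]
tool_rot: [0.734, 0.679, -0.001, -0.0]
force: [-0.1, 0.3, -0.4]
finger_gap: 0.342
gripper_force: 39.6
```

Run:
```python
from h import *
plan(.485,.357,.029,-.078)
```

```text
shift [-0.002  0.003  0.088] turn -0.000 psi now -0.078 q6 0.53 t 33.2 gap 0.342 [0.4826 0.3588 0.1168] [-0.1  0.3 -0.4]
```

>>> shift_gripper(rows=[-0.001,0.001,0.03,0,0,-0.001,0.001,0.06,0,0,-0.001,0.001,0.08,0,0,-0.001,0.001,0.086,0,0,-0.001,0.001,0.088,0,0,-0.001,0.001,0.09,0,0,-0.001,0.001,0.09,0,0,-0.001,0.001,0.091,0,0,-0.001,0.001,0.091,0,0])

```text
t: 34.1
tcp_pos: [0.4842, 0.3584, 0.0271]
tool_rot: [0.734, 0.679, 0.001, 0.0]
force: [-0.0, -0.0, 2.6]
finger_gap: 0.333
gripper_force: 39.9
```

>>> shift_gripper(rows=[0,0,0,0,0.45,0,0,0,0,0.55,0,0,0,0,0.55,0,0,0,0,0.55,0,0,-0.02,0,0.55,0,0,-0.06,0,0.55,0,0,-0.11,0,0.55,0,0,-0.16,0,0.55,0,0,-0.21,0,0.55,0,0,-0.23,0,0.55,0,0,-0.23,0,0.55,-0.1,0,-0.23,0,0.55,-0.2,0,-0.23,0,0.55,-0.2,0,-0.23,0,0.55,-0.2,0,-0.23,0,0.55,-0.2,0,-0.23,0,0.55,-0.2,0,-0.23,0,0.55])

```text
t: 35.8
tcp_pos: [0.4675, 0.1576, 0.255]
tool_rot: [0.735, 0.678, -0.001, -0.001]
force: [0.5, 0.5, -0.2]
finger_gap: 0.549
gripper_force: 0.0
```

Run:
```python
from h import *
np.set_printoptions(precision=4,suppress=True)
a=-.0771;ex=np.array([np.cos(a),np.sin(a)]);ey=np.array([-np.sin(a),np.cos(a)])
O=.5595*ex+.397*ey
def rep(n,k,Q,deg=True):
    if len(Q)<15: print(n,k,"few");return
    c,s,an=cv2.minAreaRect(Q[:,:2].astype(np.float32)*1000); d=np.array(c)/1000-O
    print(n,k,np.array(c),"stand xy",d@ex,d@ey,"size",np.array(s),an,"z",np.percentile(Q[:,2],95))
for n in ["side","scene"]:
    p,W,d=snap(n); save(p,n+"5"); X=W.reshape(-1,3);C=p.reshape(-1,3).astype(int)
    f=lambda x,y,r,a,b:X[(np.hypot(X[:,0]-x,X[:,1]-y)<r)&(X[:,2]>a)&(X[:,2]<b)]
    rep(n,"bottle",f(.485,.359,.03,.055,.075)); rep(n,"brush",f(.491,.439,.06,.022,.04)); rep(n,"weight",f(.479,.279,.045,.022,.035)); rep(n,"adapter",f(.479,.279,.04,.036,.05)); rep(n,"cup",f(.595,.163,.05,.085,.11)); rep(n,"plant",f(.715,.1,.06,.068,.1)); rep(n,"case",f(.74,.3,.1,.03,.05))
```

```text
side bottle [483.112 357.869] stand xy -0.1053876010445666 -0.002983073787899365 size [15.3657 13.9307] 64.8929672241211 z 0.0660554493776061
side brush [489.1411 437.9161] stand xy -0.10554194648847998 0.07729059823081949 size [32.1932 92.4691] 87.77486419677734 z 0.032797597502004394
side weight [476.9749 277.6535] stand xy -0.10532793321582702 -0.0834329883039517 size [57.8454 62.3434] 61.925777435302734 z 0.033325912926422036
side adapter [478.9996 278.5242] stand xy -0.10337635163232711 -0.08240896177917326 size [37.8512 37.1923] 27.451595306396484 z 0.04455693630042744
side cup [594.5178 165.2319] stand xy 0.020524902922479445 -0.18646698619257454 size [65.4583 63.4862] 62.0306282043457 z 0.09740757136395124
side plant [724.9209 113.0594] stand xy 0.1545591056540617 -0.22844042266936607 size [43.0757 48.0728] 51.024288177490234 z 0.08155075507618872
side case [739.0038 303.1804] stand xy 0.15395640821779108 -0.03779954505878916 size [153
[... 369 characters left out ...]
7993 275.0587] stand xy -0.1003180314682002 -0.08564850728065557 size [61.4887 60.6067] 36.0735969543457 z 0.03317348032168301
scene adapter [481.5408 275.9607] stand xy -0.10064522340947189 -0.08476908821814629 size [34.2387 36.2707] 87.40087127685547 z 0.04226628931943928
scene cup [596.7748 162.8891] stand xy 0.02295561326866295 -0.18862906725563622 size [62.5312 67.2555] 30.12766456604004 z 0.09490150215577031
scene plant [726.54   112.0145] stand xy 0.1562539199278699 -0.2293575282607103 size [43.2274 48.9282] 49.9736328125 z 0.07892729432524295
scene case [742.3127 301.1093] stand xy 0.1574150014019675 -0.03960963488326058 size [152.367   55.8703] 85.73998260498047 z 0.0358574767116874
```

View pics/side5.png

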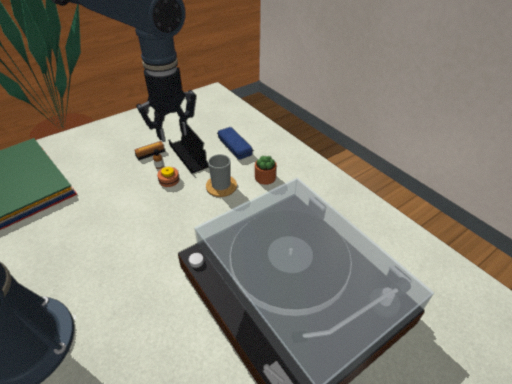

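The final view shows the brush (150,150), bottle (158,160) and weight with the adapter on top (168,175) in a row. The cup is on the coaster at (220,175), and the plant and case are undisturbed. All measurements are within tolerance, so I'm handing in.

>>> shift_gripper(rows=[0,0,0,0,0.55,0,0,0,0,0.55,0,0,0,0,0.55])

```text
t: 36.2
tcp_pos: [0.4681, 0.1597, 0.2562]
tool_rot: [0.733, 0.68, -0.0, -0.0]
force: [-0.8, 0.4, -0.5]
finger_gap: 0.552
gripper_force: 0.0
```

```bash
python3 -c "
from station import manip, imaging, job, sense
print(job.sign_off())"
```

```text
the job is handed in; nothing more can be done
None
```

I handed the job in at 36 s: the cup is on the coaster, and the brush, bottle and weight (adapter on top) are in a row in front of the stand. By my camera measurements everything was within tolerance and the plant and case had not moved; sign-off returned no verdict.

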